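# Sweep the rust-print irons off the draining board

## Task

The irons from the last rust print are dry: push the three rusty nuts and two rusty washers along the draining board with your fingertips and over its open end, so that all five drop into the dark steel tray tucked under that end. Only sweep them - do not pick up, carry or fling any of them - and keep them out of the clean white tray at the other end. Leave both trays, the printing block, the jar and the mug where they stand.

Things in the scene. Friction and masses are not known exactly. Their poses are not given: they have to be found in the camera images.
- board: Light wooden draining board, fixed, 300 mm along x by 320 mm along y, turned up to 13 degrees. Flat top 55 mm above the table (15 mm slab on bearers). Battens 15 mm wide rise 12 mm above the top along its near (-x) and far (+x) edges; the two ends (+y and -y, 160 mm from the centre) are open, without rim. Origin: on the table under its centre; x away from the robot, y left, z up.
- dark_tray: The iron tray: a dark grey steel tray, open, 280 mm along x by 160 mm along y, 34 mm high, walls and floor 3 mm, 0.8 kg, loose on the table at the board's +y or -y end (the other tray at the opposite end), its long side tucked 12 mm under the board. Axes parallel to the board's. Origin: centre of its underside, 228 mm from the board's centre along the board's y.
- white_tray: The clean tray: a white enamel, blue-rimmed tray, open, 280 mm along x by 160 mm along y, 34 mm high, walls and floor 3 mm, 0.8 kg, loose on the table at the board's +y or -y end (the other tray at the opposite end), its long side tucked 12 mm under the board. Axes parallel to the board's. Origin: centre of its underside, 228 mm from the board's centre along the board's y.
- nut_a: A rusty brown steel hex nut, 30 mm across the flats, 35 mm across the corners, 16 mm high, with an 18 mm hole, about 60 g, loose, lying flat on the board. Origin: centre of its underside; z up through the hole.
- nut_b: A rusty brown steel hex nut, 30 mm across the flats, 35 mm across the corners, 16 mm high, with an 18 mm hole, about 60 g, loose, lying flat on the board. Origin: centre of its underside; z up through the hole.
- nut_c: A rusty brown steel hex nut, 30 mm across the flats, 35 mm across the corners, 16 mm high, with an 18 mm hole, about 60 g, loose, lying flat on the board. Origin: centre of its underside; z up through the hole.
- washer_a: A rusty brown thick round steel washer, 40 mm outside, 22 mm hole, 8 mm high, about 55 g, loose, lying flat on the board. Origin: centre of its underside; z up through the hole.
- washer_b: A rusty brown thick round steel washer, 40 mm outside, 22 mm hole, 8 mm high, about 55 g, loose, lying flat on the board. Origin: centre of its underside; z up through the hole.
- stamp: A wooden hand-printing block standing on the board near its far batten: dark base 50 mm along x by 70 mm along y, 24 mm high, with a turned knob to 55 mm high; loose, 160 g. Origin: centre of its underside. Bystander.
- jar: A glass jar of ochre powder with a steel lid, 76 mm in diameter, 108 mm high, loose, standing on the table beyond the board's far edge. Origin: centre of its underside. Bystander.
- mug: A blue stoneware mug, 76 mm in diameter, 85 mm high, handle at its +y, loose, standing on the table beyond the board's far edge. Origin: centre of its underside. Bystander.
Mind the look-alikes: they are no part of the job. What is shaped like the nut_c but purple or red is not meant.

How it is judged:
At the end, for the whole second after the job is handed in: All three nuts and both washers lie at rest inside the dark tray (within its walls, no underside centre higher than 50 mm above the table), and the two trays, the printing block, the jar and the mug are each within 20 mm of where they started (x of nut_a in the frame of dark_tray between -0.137 and 0.137 m and y of nut_a in the frame of dark_tray between -0.077 and 0.077 m and height (world z) of each of nut_a, nut_b, nut_c, washer_a, washer_b below 0.05 m and linear speed of each of nut_a, nut_b, nut_c, washer_a, washer_b below 0.03 m/s and x of nut_b in the frame of dark_tray between -0.137 and 0.137 m and y of nut_b in the frame of dark_tray between -0.077 and 0.077 m and x of nut_c in the frame of dark_tray between -0.137 and 0.137 m and y of nut_c in the frame of dark_tray between -0.077 and 0.077 m and x of washer_a in the frame of dark_tray between -0.137 and 0.137 m and y of washer_a in the frame of dark_tray between -0.077 and 0.077 m and x of washer_b in the frame of dark_tray between -0.137 and 0.137 m and y of washer_b in the frame of dark_tray between -0.077 and 0.077 m and distance of each of stamp, jar, mug, dark_tray, white_tray from where it was at the start of the episode below 0.02 m); the robot touches nothing.
It fails at once if a nut or washer was lifted (its underside centre more than 25 mm above the board's top) (height (world z) of any of nut_a, nut_b, nut_c, washer_a, washer_b above 0.08 m).
It fails at once if a nut or washer was carried or flung out past the board's end instead of dropping off its edge (more than 55 mm past the end while still at the board's height) ((height (world z) of nut_a above 0.052 m and (y of nut_a in the frame of board above 0.215 m or y of nut_a in the frame of board below -0.215 m)) or (height (world z) of nut_b above 0.052 m and (y of nut_b in the frame of board above 0.215 m or y of nut_b in the frame of board below -0.215 m)) or (height (world z) of nut_c above 0.052 m and (y of nut_c in the frame of board above 0.215 m or y of nut_c in the frame of board below -0.215 m)) or (height (world z) of washer_a above 0.052 m and (y of washer_a in the frame of board above 0.215 m or y of washer_a in the frame of board below -0.215 m)) or (height (world z) of washer_b above 0.052 m and (y of washer_b in the frame of board above 0.215 m or y of washer_b in the frame of board below -0.215 m))).
It fails at once if the printing block, the jar or the mug was moved more than 20 mm or tipped ((distance of stamp from where it was at the start of the episode above 0.02 m or angle between stamp's own z axis and vertical above 0.25 rad) or (distance of jar from where it was at the start of the episode above 0.02 m or angle between jar's own z axis and vertical above 0.25 rad) or (distance of mug from where it was at the start of the episode above 0.02 m or angle between mug's own z axis and vertical above 0.25 rad)).
It fails at once if a tray was moved more than 20 mm or tipped ((distance of dark_tray from where it was at the start of the episode above 0.02 m or angle between dark_tray's own z axis and vertical above 0.25 rad) or (distance of white_tray from where it was at the start of the episode above 0.02 m or angle between white_tray's own z axis and vertical above 0.25 rad)).
It also fails if it takes over 64 s, if anything falls off the work surface, if the arm or the gripper's body presses on something with over 40 N, if the wrist force passes 120 N, or if a joint passes its speed limit or range.

## Robot

A 7-joint arm with a two-finger parallel gripper is mounted at the origin on the work surface. World frame = base frame: x ahead of the robot, y to its left, z up, the work surface at z = 0. Lengths are in m, angles in rad, forces in N, time in s.
With the tool pointing down it reaches from about 0.425 to 0.875 m from the base axis. Payload 4.7 kg.
Tool frame: the origin (TCP) lies at the very end of the fingers, on their centre line; the grasp point (between the pads) lies 19 mm behind it; z points along the fingers, y is the direction in which the jaws open and shut (so a half turn about z gives the same grasp; the last joint's range is limited). The gripper opens to 87 mm and grips with 3 to 60 N. Pads are 19 mm wide; open, the fingers measure 117 mm over their backs; the gripper's body (75 mm by 190 mm) begins 51 mm behind the grasp point.
Start: joints at [-1.256, 0.321, -0.07, 1.45, 0.023, 1.371, -0.057], TCP at [0.193, 0.621, 0.223] pointing down, gripper open.
Joint ranges: [-2.86, 2.86], [-0.3, 2.09], [-1.38, 1.24], [0.06, 2.45], [-1.56, 4.7], [0.09, 2.05], [-2.69, 2.69]. Speed limits (rad/s): [2.57, 2.57, 3.14, 3.14, 3.14, 3.14, 3.14].

## Interface

Orientations are given as a rotation vector (axis times angle).
In Python, from bench import * gives the robot as it stands.
- The arm moves only by the shell command python3 -m jog 'ROWS' [OPENING] [FORCE]. ROWS is JSON, a list of rows, each a list of 4 numbers: the shift along the world's x, y, z in mm, then the turn about the world's z in rad. In form: [[x, y, z, twist], ...]. A call has exactly 8 rows; each row is the pose to reach, as a shift and turn from the pose commanded when the call began; what a row does not reach only later rows make up. A row lasts 1/8 s, in which the tool goes at most 62.5 mm and 10.7 degrees, less where a joint would pass 70% of its speed; a pose out of reach is approached as far as the arm can. A call with a gripper value outside its range is refused whole. OPENING is the opening, from -1 (shut) to 1 (fully open), set as the call begins (- or left out, the last holds). The fingers move at their own pace and stop on an object; FORCE is the grip in N (left out, the last holds). Time passes only in rows, so rows that repeat a pose let the fingers close, or fill a call up. It gives the time, the measured TCP pose, the force and the opening at its end, in the units of the state.
- get_state(): the state, without advancing time (a new reading comes with each control period).
- get_image(name): name is "side" or "top" or "wrist"; returns a dict with "image" (480x640x3 uint8, red, green, blue), "fx", "fy", "cx", "cy" (pixels), "position" and "rotation" of the camera in the world; the wrist camera has in their place "tool_from_camera" (4x4, takes a point from camera to tool coordinates, whose origin is the TCP and whose axes are the flange's). Camera axes: x right, y down, z forward; pixel columns grow to the right and rows downward; lengths in m; the calibration is good to about 2 mm. The wrist camera is an equidistant fisheye: a pixel r from the principal point sees the ray r / f radians off the axis. A picture is of the moment at which its call begins: read the wrist's pose just before it. There is no depth.
- close_job(): hands the job in, once; it reports no verdict.
The state is a dict: "time": time; "joint_positions": joint angles; "qd": joint speeds; "joint_torque": joint torques, N m; "position": TCP position; "tool_rot": TCP orientation; "ft_force": force on the tool from outside, world axes, zero at the start; "torque": the same for the moment, N m; "grip_width": opening from 0.0 (shut) to 1.0 (fully open).
Only numpy, scipy, OpenCV 4.12 (cv2) and the standard library are available. Lean on these libraries where they do the work, as an engineer would, in place of code of your own. Each camera call takes 0.05 s, during which the arm holds its last target. There are 200 camera calls.

## Working session

There is one attempt and no reset: what is moved stays moved. The work goes in short steps, Python scripts to look and compute and a shell command to move; the robot and the scene stay as the last step left them, time stands still between calls to the robot, and variables do not carry over. Pictures are saved under pics/ and viewed, about 8 in all and at most 12, crops included, and the job is handed in when it is done.

```bash
mkdir -p pics
cat > h.py <<'E'
from bench import *
import numpy as np, cv2
def snap(n,f):
    d=get_image(n); cv2.imwrite(f"pics/{f}.png",d["image"][:,:,::-1]); np.save(f"pics/{f}.npy",{k:v for k,v in d.items()},allow_pickle=True); return d
def ray(d,u,v,z):
    R=np.array(d["rotation"]); p=np.array(d["position"])
    if R.shape!=(3,3): R=cv2.Rodrigues(R.astype(float))[0]
    r=R@np.array([(u-d["cx"])/d["fx"],(v-d["cy"])/d["fy"],1]); return p+r*(z-p[2])/r[2]
def load(f): return np.load(f"pics/{f}.npy",allow_pickle=True).item()
E
python3 - <<'E'
from h import *
for n in("top","side"):
    d=snap(n,n+"0"); print(n,d["position"],d["rotation"],d["fx"],d["cx"])
s=get_state();print(s["position"],s["tool_rot"],s["time"],s["ft_force"])
E
```

```text
top [0.4903936  0.01725141 0.72227557] [-2.16687024  2.12760425 -0.1842859 ] 443.16445213970695 325.84324646006405
side [0.43740385 0.77364984 0.52550157] [-0.27787363  2.64406154 -1.5228735 ] 471.88140793743673 323.84155659456513
[0.19246631 0.6203403  0.22156112] [-4.70609029e-01 -3.10595123e+00  2.69691954e-03] 0.1 [-0.95371907  0.42781374  0.13171428]
```

View pics/top0.png

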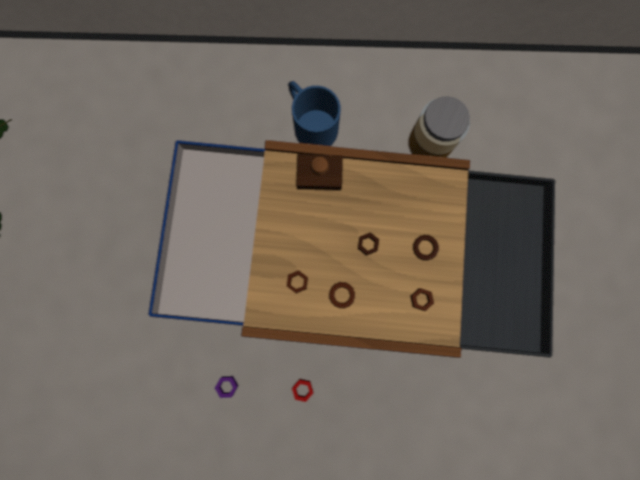

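View pics/side0.png

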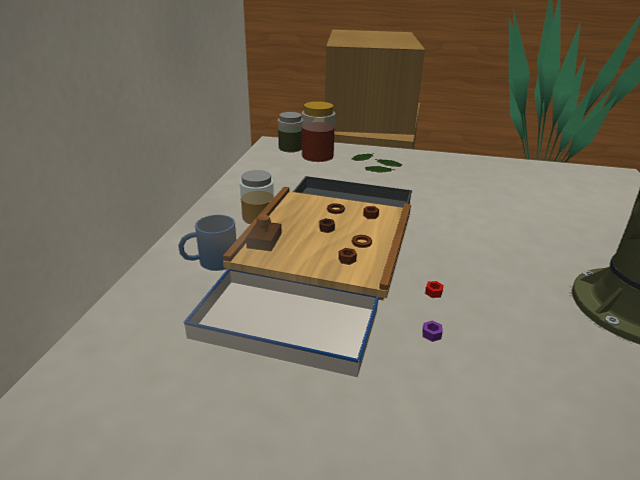

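```bash
cat > m.py <<'E'
from h import *
d=load("top0"); S=load("side0")
P={"cFL":(265,143,.067),"cFR":(469,161,.067),"cNL":(243,336,.067),"cNR":(461,355,.067)}
C={k:ray(d,*v)[:2] for k,v in P.items()}
for k in C: print(k,C[k].round(3))
c=sum(C.values())/4; y=(C["cFL"]+C["cNL"]-C["cFR"]-C["cNR"]); th=np.arctan2(-y[0],y[1]); print("centre",c,"th deg",np.degrees(th), [np.linalg.norm(C["cFL"]-C["cFR"]),np.linalg.norm(C["cFL"]-C["cNL"])])
R=np.array([[np.cos(th),-np.sin(th)],[np.sin(th),np.cos(th)]])
I={"nutL":(297,282,.071),"nutM":(368,244,.071),"nutR":(422,300,.071),"waM":(342,295,.063),"waR":(426,247,.063),"stL":(297,187,.079),"stR":(342,188,.079)}
for k,v in I.items():
    p=ray(d,*v)[:2]; print(k,p.round(3),"board",(R.T@(p-c)).round(3))
for k,v in {"nutL":(347,253,.071),"nutM":(327,222,.071),"nutR":(371,209,.071),"waM":(362,240,.063),"waR":(336,208,.063)}.items(): print("side",k,ray(S,*v)[:2].round(3))
t=get_state()["tool_rot"]; print(cv2.Rodrigues(np.array(t))[0].round(3))
E
python3 m.py
```

```text
cFL [0.741 0.105]
cFR [ 0.719 -0.212]
cNL [0.449 0.125]
cNR [ 0.427 -0.19 ]
centre [ 0.58390124 -0.04301487] th deg -3.9522881671577736 [np.float64(0.3168446944532863), np.float64(0.2929521217890147)]
nutL [0.527 0.049] board [-0.063  0.088]
nutM [ 0.586 -0.055] board [ 0.003 -0.012]
nutR [ 0.505 -0.134] board [-0.073 -0.096]
waM [ 0.51  -0.017] board [-0.076  0.02 ]
waR [ 0.584 -0.143] board [ 0.007 -0.1  ]
stL [0.669 0.053] board [0.078 0.101]
stR [ 0.668 -0.015] board [0.082 0.034]
side nutL [0.527 0.056]
side nutM [ 0.584 -0.051]
side nutR [ 0.504 -0.13 ]
side waM [ 0.507 -0.01 ]
side waR [ 0.58  -0.133]
[[-0.955  0.296 -0.   ]
 [ 0.296  0.955 -0.002]
 [-0.    -0.002 -1.   ]]
```

```bash
python3 -m jog '[[26,-47,0,-0.09],[52,-94,0,-0.18],[78,-141,0,-0.27],[104,-188,0,-0.36],[130,-235,0,-0.45],[156,-282,0,-0.54],[182,-329,0,-0.63],[200,-362,0,-0.67]]' -0.5 20; python3 -m jog '[[26,-47,0,-0.09],[52,-94,0,-0.18],[78,-141,0,-0.27],[104,-188,0,-0.36],[130,-235,0,-0.45],[156,-282,-10,-0.54],[182,-329,-30,-0.63],[194,-353,-60,-0.67]]'
python3 - <<'E'
from h import *
s=get_state(); print(s["position"],s["tool_rot"],s["joint_positions"],s["grip_width"],cv2.Rodrigues(np.array(s["tool_rot"]))[0].round(3)); d=snap("wrist","w1"); print(d["tool_from_camera"],d["fx"])
snap("top","t1")
E
```

```text
time: 1.1
position: [0.3935, 0.2561, 0.2224]
tool_rot: [1.471, 2.776, -0.0]
ft_force: [0.2, 0.6, 0.4]
grip_width: 0.262
time: 2.1
position: [0.5878, -0.0978, 0.1625]
tool_rot: [2.301, 2.135, 0.0]
ft_force: [0.0, 1.1, -0.4]
grip_width: 0.251
[ 0.58781224 -0.09779044  0.16249315] [2.30105234e+00 2.13473493e+00 3.15636263e-04] [-0.44047475  0.27640266  0.66424315  1.694145   -0.17788066  1.23029586
  0.18968126] 0.25108410495409716 [[ 0.075  0.997  0.002]
 [ 0.997 -0.075 -0.002]
 [-0.002  0.002 -1.   ]]
[[-1.07503189e-03 -9.70275564e-01 -2.42000360e-01  6.55210332e-02]
 [ 9.99999399e-01 -1.09500564e-03 -5.19587413e-05 -2.18515914e-04]
 [-2.14577462e-04 -2.42000271e-01  9.70276158e-01 -1.62208934e-01]
 [ 0.00000000e+00  0.00000000e+00  0.00000000e+00  1.00000000e+00]] 371.64829954431775
```

View pics/w1.png

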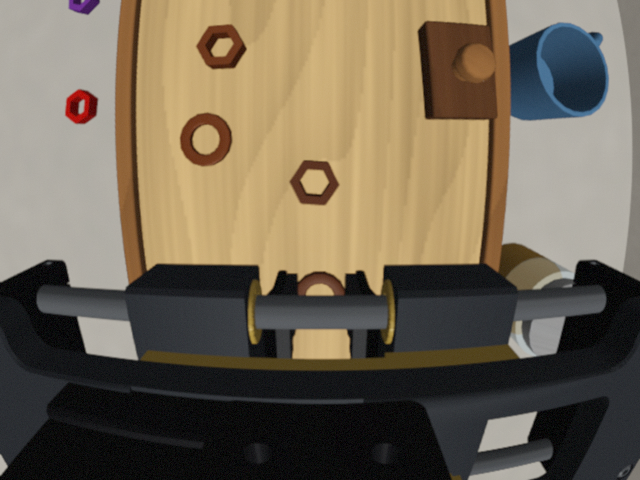

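```bash
cat > w.py <<'E'
from h import *
def wray(d,s,u,v,z):
    a=np.array([u-d["cx"],v-d["cy"]]); r=np.hypot(*a); t=r/d["fx"]
    k=np.array([*(a/r*np.sin(t)),np.cos(t)]); T=np.array(d["tool_from_camera"]); R=cv2.Rodrigues(np.array(s["tool_rot"]))[0]
    o=np.array(s["position"])+R@T[:3,3]; k=R@T[:3,:3]@k; return o+k*(z-o[2])/k[2]
E
python3 - <<'E'
from w import *
d=load("w1"); s=get_state()
c=np.array([.5839,-.043]); th=np.radians(-3.95); R=np.array([[np.cos(th),-np.sin(th)],[np.sin(th),np.cos(th)]])
for n,u,v,z in [("nutL",222,46,.071),("waM",206,139,.063),("nutM",315,182,.071),("waRtop",320,270,.063),("stFrontL",435,118,.079),("battnear",137,200,.067),("battfar",487,200,.067)]:
    p=wray(d,s,u,v,z)[:2]; print(n,p.round(3),(R.T@(p-c)).round(3))
print("tcp",R.T@(s["position"][:2]-c))
E
```

```text
nutL [0.527 0.046] [-0.063  0.085]
waM [ 0.508 -0.017] [-0.077  0.02 ]
nutM [ 0.583 -0.055] [-0.    -0.012]
waRtop [ 0.581 -0.12 ] [ 0.003 -0.077]
stFrontL [ 0.666 -0.016] [0.08  0.033]
battnear [ 0.448 -0.055] [-0.134 -0.021]
battfar [ 0.708 -0.075] [ 0.126 -0.023]
tcp [ 0.00431112 -0.05485782]
```

```bash
python3 -m jog '[[0,0,-45,0],[0,0,-85,0],[0,0,-104,0],[0,0,-104,0],[-1,-10,-104,0],[-2,-24,-104,0],[-3,-38,-104,0],[-4,-52,-104,0]]'; python3 -m jog '[[-1,-14,0,0],[-2,-28,0,0],[-3,-40,0,0],[-4,-52,0,0],[-4,-60,0,0],[-4,-60,0,0],[-2,-40,30,0],[0,-20,60,0]]'
python3 - <<'E'
from h import *
snap("top","t2")
E
```

```text
time: 3.2
position: [0.5828, -0.1474, 0.0591]
tool_rot: [2.298, 2.141, 0.001]
ft_force: [0.2, 1.0, 1.6]
grip_width: 0.247
time: 4.2
position: [0.5823, -0.1652, 0.1188]
tool_rot: [-2.297, -2.142, 0.001]
ft_force: [0.3, -0.2, 0.3]
grip_width: 0.253
```

View pics/t2.png

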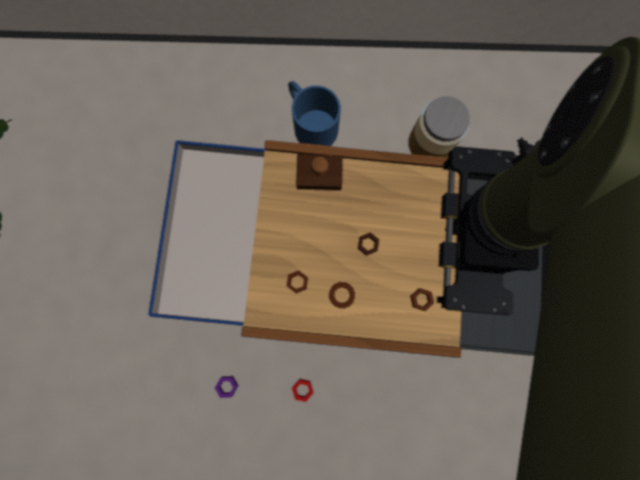

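```bash
python3 -m jog '[[-30,29,0,0],[-60,58,0,0],[-75,73,-15,0],[-75,73,-45,0],[-75,73,-60,0],[-75,73,-60,0],[-76,59,-60,0],[-77,45,-60,0]]'; python3 -m jog '[[-1,-14,0,0],[-2,-28,0,0],[-3,-42,0,0],[-4,-55,0,0],[-5,-68,0,0],[-6,-82,0,0],[-6,-82,0,0],[-2,-60,40,0]]'
```

```text
time: 5.25
position: [0.5063, -0.1228, 0.0595]
tool_rot: [2.297, 2.141, 0.001]
ft_force: [0.2, 0.3, 0.9]
grip_width: 0.25
time: 6.25
position: [0.5007, -0.1819, 0.0964]
tool_rot: [-2.298, -2.135, 0.008]
ft_force: [1.3, 1.5, 1.2]
grip_width: 0.253
```

```bash
python3 -m jog '[[20,42,10,0],[42,84,10,0],[64,126,10,0],[86,170,5,0],[86,170,-25,0],[86,170,-37,0],[86,170,-37,0],[85,156,-37,0]]'; python3 -m jog '[[-1,-15,0,0],[-2,-30,0,0],[-3,-45,0,0],[-4,-60,0,0],[-5,-75,0,0],[-6,-90,0,0],[-7,-105,0,0],[-8,-120,0,0]]'; python3 -m jog '[[-1,-14,0,0],[-2,-28,0,0],[-3,-42,0,0],[-4,-55,0,0],[-4,-58,0,0],[-4,-58,0,0],[-2,-30,40,0],[4,10,70,0]]'
python3 - <<'E'
from h import *
snap("top","t3")
E
```

```text
time: 7.25
position: [0.5892, -0.0252, 0.0625]
tool_rot: [2.296, 2.143, 0.002]
ft_force: [0.6, -0.3, -0.3]
grip_width: 0.252
time: 8.25
position: [0.5806, -0.146, 0.0616]
tool_rot: [2.298, 2.143, 0.0]
ft_force: [-0.0, 3.6, 3.6]
grip_width: 0.251
time: 9.25
position: [0.5844, -0.1356, 0.1326]
tool_rot: [2.3, 2.139, -0.001]
ft_force: [0.6, 0.3, 0.2]
grip_width: 0.25
```

View pics/t3.png

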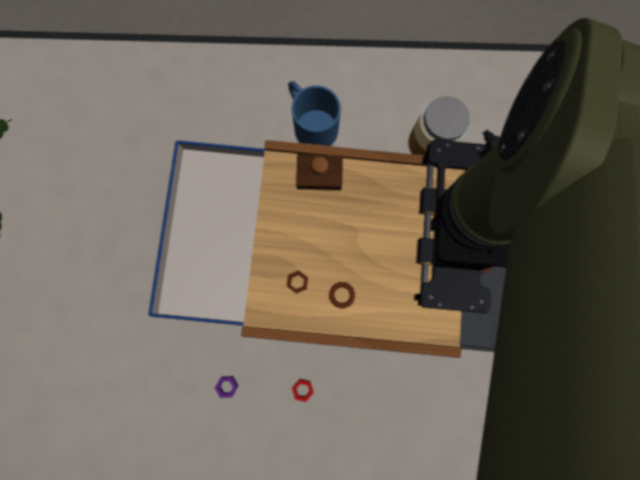

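```bash
python3 -m jog '[[-20,40,0,0],[-40,80,0,0],[-60,120,0,0],[-78,155,0,0],[-78,155,-35,0],[-78,155,-60,0],[-78,155,-74,0],[-78,155,-74,0]]' -1; python3 -m jog '[[-1,-10,0,0],[-1,-20,0,0],[-2,-30,0,0],[-2,-36,0,0],[-2,-32,0,0],[-2,-32,0,0],[-2,-32,0,0],[-2,-32,0,0]]'
python3 - <<'E'
from w import *
s=get_state(); d=snap("wrist","w2")
E
```

```text
time: 10.3
position: [0.5065, 0.0199, 0.0572]
tool_rot: [-2.297, -2.143, 0.001]
ft_force: [-1.0, 0.2, 0.2]
grip_width: 0.002
time: 11.3
position: [0.5046, -0.012, 0.0575]
tool_rot: [2.297, 2.143, -0.0]
ft_force: [-0.4, -0.3, -0.5]
grip_width: 0.002
```

View pics/w2.png

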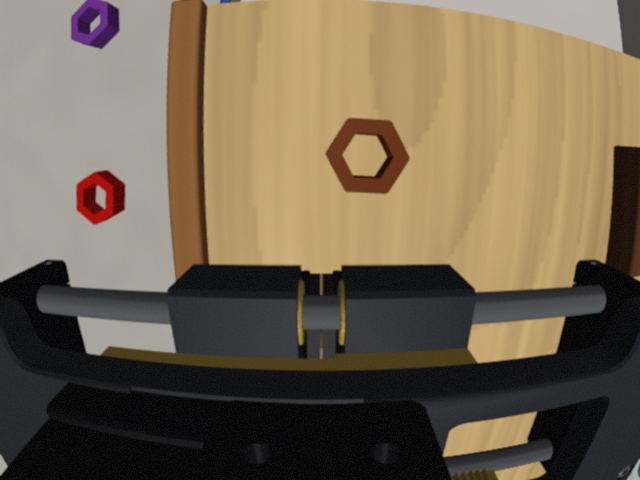

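```bash
python3 -m jog '[[0,0,0,0],[0,0,0,0],[-1,-12,0,0],[-2,-27,0,0],[-3,-42,0,0],[-4,-57,0,0],[-5,-72,0,0],[-6,-87,0,0]]' -0.5; python3 -m jog '[[-1,-15,0,0],[-2,-30,0,0],[-3,-45,0,0],[-4,-60,0,0],[-5,-75,0,0],[-6,-88,0,0],[-7,-100,0,0],[-7,-110,0,0]]'
python3 -m jog '[[0,-2,0,0],[0,0,45,0],[10,60,45,0],[18,120,45,0],[26,180,45,0],[34,240,45,0],[40,290,45,0],[40,292,10,0]]'
python3 - <<'E'
from w import *
s=get_state();print(s["position"])
d=snap("top","t4")
E
```

```text
time: 12.35
position: [0.4985, -0.1003, 0.0576]
tool_rot: [2.298, 2.142, 0.0]
ft_force: [0.5, 1.0, 0.6]
grip_width: 0.25
time: 13.35
position: [0.4914, -0.2101, 0.0576]
tool_rot: [2.298, 2.142, -0.0]
ft_force: [0.3, 0.3, 0.6]
grip_width: 0.254
time: 14.35
position: [0.534, 0.0899, 0.0694]
tool_rot: [2.287, 2.152, 0.011]
ft_force: [-0.3, -0.6, -0.2]
grip_width: 0.251
[0.53401868 0.08992088 0.06939741]
```

View pics/t4.png

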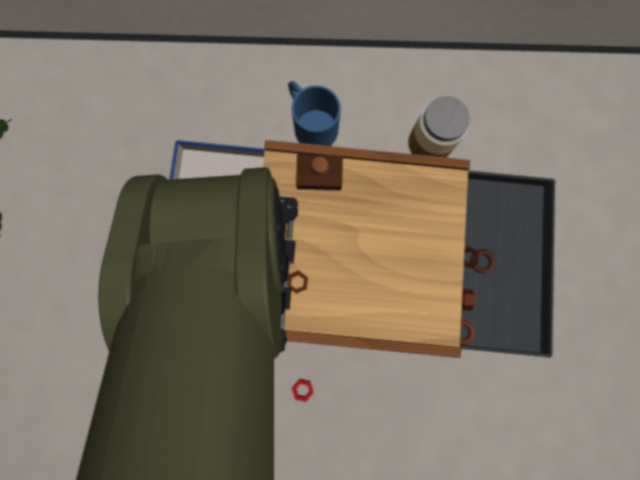

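```bash
python3 -m jog '[[0,0,-10,0],[0,0,-10,0],[-1,-10,-10,0],[-2,-24,-10,0],[-3,-38,-10,0],[-4,-53,-10,0],[-5,-68,-10,0],[-6,-83,-10,0]]'; python3 -m jog '[[-1,-15,0,0],[-2,-30,0,0],[-3,-45,0,0],[-4,-60,0,0],[-5,-75,0,0],[-6,-90,0,0],[-7,-105,0,0],[-8,-120,0,0]]'
python3 -m jog '[[-1,-15,0,0],[-2,-30,0,0],[-3,-45,0,0],[-4,-58,0,0],[-5,-70,0,0],[-6,-80,0,0],[-6,-86,0,0],[-6,-86,0,0]]'
python3 -m jog '[[0,10,50,0],[0,50,100,0],[0,100,100,0],[0,160,100,0],[0,220,100,0],[0,270,100,0],[0,270,100,0],[0,270,100,0]]'
python3 - <<'E'
from w import *
d=snap("top","t5"); S=snap("side","s5")
a=cv2.resize(d["image"][150:370,430:580],None,fx=2.5,fy=2.5,interpolation=2); b=cv2.resize(S["image"][160:300,250:430],(400,311),interpolation=2)
o=np.zeros((550,785,3),np.uint8);o[:,:375]=a;o[:311,380:780]=b;cv2.imwrite("pics/c5.png",o[:,:,::-1])
a0=load("top0")["image"].astype(int)
E
```

```text
time: 15.4
position: [0.5257, -0.001, 0.0578]
tool_rot: [2.298, 2.142, 0.001]
ft_force: [0.5, 1.0, 1.0]
grip_width: 0.251
time: 16.4
position: [0.5175, -0.1211, 0.0576]
tool_rot: [-2.298, -2.142, 0.0]
ft_force: [0.8, 2.4, 2.7]
grip_width: 0.252
time: 17.4
position: [0.5113, -0.2068, 0.0574]
tool_rot: [2.299, 2.141, -0.001]
ft_force: [-0.1, 0.6, -0.1]
grip_width: 0.251
time: 18.4
position: [0.5115, 0.0634, 0.1575]
tool_rot: [2.297, 2.143, -0.001]
ft_force: [0.1, -0.6, -0.9]
grip_width: 0.25
```

View pics/c5.png

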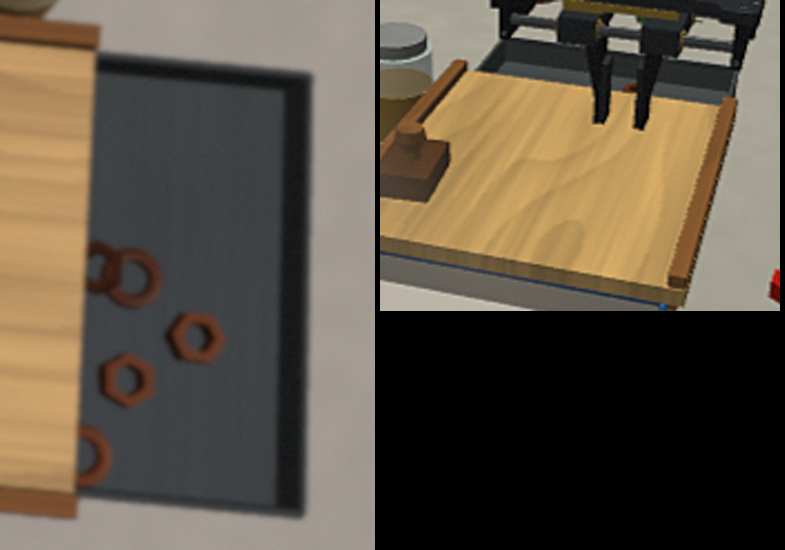

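View pics/t5.png

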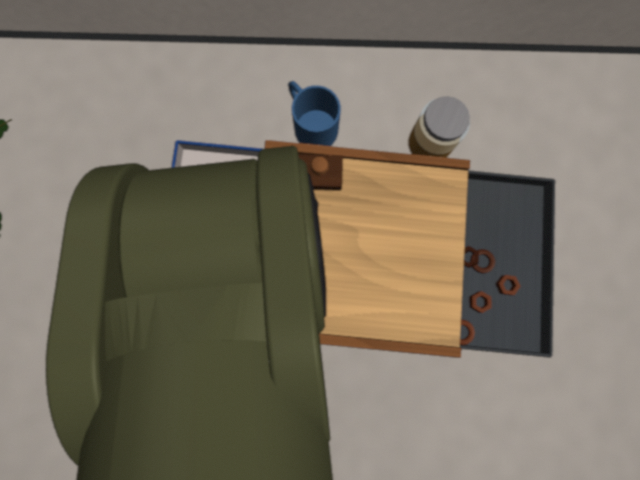

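Run:
```python
from h import *
d=load("top0"); c=np.array([.5839,-.043]); th=np.radians(-3.95); R=np.array([[np.cos(th),-np.sin(th)],[np.sin(th),np.cos(th)]])
for n,u,v,z in [("washer edge right",474.5,332,.011),("nut right edge?",478,257,.019),("nut c",469,257,.019),("tray far rim",553,260,.034),("tray near wall out",508,353,.034),("washer2",483,260,.02)]:
    p=ray(d,u,v,z)[:2]; print(n,(R.T@(p-c)).round(3), "tray y",((R.T@(p-c))[1]+.228).round(3))
a,b=load("top0")["image"],load("top"+"0")["image"]
t5=load("t5")["image"]; x=cv2.absdiff(load("top0")["image"],t5).max(2)
for n,(u0,u1,v0,v1) in {"jar":(400,480,85,157),"mug":(280,350,75,140),"stamp":(325,350,140,195),"tray":(480,560,165,240),"white":(160,262,135,160)}.items(): print(n,(x[v0:v1,u0:u1]>40).sum())
```

```text
washer edge right [-0.114 -0.196] tray y 0.032
nut right edge? [ 0.005 -0.195] tray y 0.033
nut c [ 0.004 -0.18 ] tray y 0.048
tray far rim [ 0.009 -0.308] tray y -0.08
tray near wall out [-0.14 -0.24] tray y -0.012
washer2 [ 0.001 -0.202] tray y 0.026
jar 29
mug 28
stamp 147
tray 9
white 373
```

```bash
python3 -c "
from bench import *
print(close_job())"
```

```text
the job is handed in; nothing more can be done
None
```

I swept all three nuts and both washers along the board and over its open -y end, one at a time, and handed the job in at about 18.5 s. I used two slightly open fingertips; one washer was started with the fingers shut because a nut stood close behind it.

**Irons:** the last top picture shows all five inside the dark tray. For the nut and washers nearest the board I worked out positions well within the tray's walls (about 0.03–0.05 m from its centre line, against a limit of 0.077 m). One washer seems to rest partly on a nut, but low in the tray.

**Bystanders:** comparing the first and last top pictures, the jar, mug and dark tray show almost no change. The same check flagged some changed pixels around the printing block and white tray. I put these down to the arm and its shadow over that end. I never touched either one, but I did not take a clear picture to confirm it.

**Forces:** contact forces stayed below about 5 N at the readings taken after each move. The arm was clear of everything at the end.

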